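# Right the tipped jar and lift the bench carrier level

## Robot

A 7-joint arm with a two-finger parallel gripper is mounted at the origin on a cart in front of the work surface, level with it; the furniture and walls round the work are solid. World frame = base frame: x ahead of the robot, y to its left, z up, the work surface at z = 0. Lengths are in m, angles in rad, forces in N, time in s.
With the tool pointing down it reaches from about 0.4 to 0.85 m from the base axis. Payload 4.4 kg.
Tool frame: the origin (TCP) lies between the finger pads; the fingertips stand 22 mm ahead of it and the grasp point (between the pads) lies 3 mm ahead of it (bot.tcp_to_tips is the z of the fingertips in the tool frame, in m); z points along the fingers, y is the line along which they close (so a half turn about z gives the same grasp; the last joint's range is limited). The gripper opens to 94 mm and grips with 3 to 60 N. Pads are 16 mm wide; open, the fingers measure 119 mm over their backs; the gripper's body (75 mm by 177 mm) begins 78 mm behind the grasp point.
Start: joints at [1.14, 0.628, 0.038, 1.517, -0.027, 0.996, -0.02], TCP at [0.232, -0.607, 0.227] pointing down, gripper open.
Joint ranges: [-3.06, 3.06], [-0.37, 2.12], [-1.25, 1.32], [0.18, 2.47], [-1.1, 4.24], [0.23, 1.98], [-2.94, 2.94]. Speed limits (rad/s): [2.57, 2.57, 3.14, 3.14, 3.14, 3.14, 3.14].

## Interface

Orientations are given as a rotation vector (axis times angle).
In Python, from plant import bot, optics, job gives the robot as it stands.
- The arm moves only by the shell command python3 -m jog 'ROWS' [FORCE]. ROWS is JSON, a list of rows, each an object with "delta_pos": the shift along the world's x, y, z in m, a list of three; "delta_rot": the turn, a rotation vector about the world's x, y, z in degrees, a list of three; "jaw": the finger opening in m, from 0 to 0.094. A call has 1 to 5 rows; each row is the pose to reach, as a shift and turn from the pose commanded when the call began; what a row does not reach only later rows make up. A row lasts 1/12 s, in which the tool goes at most 41.7 mm and 7.16 degrees, less where a joint would pass 70% of its speed; a pose out of reach is approached as far as the arm can. A call with a gripper value outside its range is refused whole. The fingers move at their own pace and stop on an object; FORCE is the grip in N (left out, the last holds). Time passes only in rows, so rows that repeat a pose let the fingers close. It gives the time, the measured TCP pose, the force, the opening and the grip force at its end, in the units of the state.
- bot.get_obs(): the state, without advancing time (a new reading comes with each control period).
- optics.camera(name): name is "scene" or "top"; returns a dict with "image" (480x640x3 uint8, red, green, blue), "camera_matrix" (3x3 intrinsics, pixels), "camera_from_world" (4x4, takes a point from world to camera coordinates). Camera axes: x right, y down, z forward; pixel columns grow to the right and rows downward; lengths in m; the calibration is good to about 2 mm. A picture is of the moment at which its call begins. There is no depth.
- job.close_job(): hands the job in; it is judged then, once.
The state is a dict: "clock": time; "qpos": joint angles; "qd": joint speeds; "tau": joint torques, N m; "position": TCP position; "tool_rot": TCP orientation; "force": force on the tool from outside, world axes, zero at the start; "ft_torque": the same for the moment, N m; "gripper_width": finger opening in m; "grasp_force": force on a finger pad.
Only numpy, scipy, OpenCV 4.12 (cv2) and the standard library are available. Lean on these libraries where they do the work, as an engineer would, in place of code of your own. Each camera call takes 0.05 s, during which the arm holds its last target. There are 200 camera calls.

## Task

A jar has tipped over in its bay of the wooden bench carrier. Stand it upright on the floor of that same middle bay, between its two neighbours, and let go of it; then take the carrier by the middle of its bar handle and lift it straight up until its underside hangs about 12 cm above the bench, level and still, with everything in it still standing in its own place. Keep the carrier level all the way, leave the other jar and the pot that stand on the bench alone, and finish while holding the carrier in the air: do not put it down or let go.

Things in the scene. Friction and masses are not known exactly. Their poses are not given: they have to be found in the camera images.
- carrier: open plywood bottle carrier, loose, about 0.8 kg loaded. Origin: centre of its underside; z up, y along its length and its bar handle. 220 mm (x) by 254 mm (y), floor 6 mm. Walls 5 mm thick along y at x = +-44.5 and +-107.5 mm, tops at z = 40 mm, make two lanes 58 mm wide, at x = -76 and +76; empty between them. End boards at y = +-123, 46 mm high; uprights 60 mm wide in their middle carry the bar
- carrier_bar (a point): middle of the bar handle, at [0, 0, 88] mm in the carrier's frame. The bar is straight, along the carrier's y, 20 mm wide (x), 30 mm high, free for 238 mm between the end uprights, which rise to 110 mm; grip it across, from above. The loaded carrier's centre of mass lies within about 15 mm of this point horizontally
- middle_bay (a point): centre of the floor of the middle bay, where the tipped jar belongs, at [-76, 0, 6] mm in the carrier's frame. The lane at x = -76 has three bays, 76 mm long, centred at y = +81, 0 and -81 mm, parted by 5 mm dividers at y = +-40.5 mm, tops at z = 46 mm. The other lane has two bays parted at y = 0
- tipped_jar: round jar with screw lid, 47 mm diameter, 97 mm tall, 0.11 kg; body and lid equally wide, can be gripped across anywhere. Origin: centre of its underside; z along its axis to the lid. It starts tipped in the middle bay: foot on the bay's floor, leaning 40 to 50 degrees from upright towards the carrier's -y, its side on the divider at y = -40.5 mm, its lid over the next bay. Loose
- dropper_bottle: slim bottle with a dropper top, 33 mm diameter, 102 mm tall, standing in the carrier's bay at y = +81 mm; neighbour of the jar, leave standing. Origin: centre of its underside
- small_bottle: small bottle with a tall thin cap, 31 mm diameter, 79 mm tall, standing in the carrier's bay at y = -81 mm, near its outer end; neighbour of the jar, leave standing. Origin: centre of its underside
- sanding_block: sanding block, 53 x 95 x 29 mm, lying in one bay of the lane at x = +76 mm. Origin: centre of its underside
- doming_block: hardwood block with dishes, 55 x 55 x 40 mm, in the other bay of the lane at x = +76 mm. Origin: centre of its underside
- clear_jar: clear jar with a lid, 62 mm diameter, 86 mm tall, heavier than the tipped one, on the bench left of the carrier; leave it alone. Origin: centre of its underside
- round_pot: flat round pot with a lid, 90 mm diameter, 32 mm high; leave it alone. Origin: centre of its underside

How it is judged:
By the outcome, as a careful person would: the job done as asked, in the order asked, and still so for the second after the job is handed in, while the arm keeps its last pose, push and grip.
It also fails if it takes over 45 s, if anything falls off the work surface, if the arm or the gripper's body presses on something with over 40 N, if the wrist force passes 120 N, or if a joint passes its speed limit or range.

## Working session

There is one attempt and no reset: what is moved stays moved. The work goes in short steps, Python scripts to look and compute and a shell command to move; the robot and the scene stay as the last step left them, time stands still between calls to the robot, and variables do not carry over. Pictures are saved under pics/ and viewed, at most 10 in all, crops included, and the job is handed in when it is done.

```bash
mkdir -p pics
python3 - <<'E'
from plant import bot, optics
import cv2,numpy as np
o=bot.get_obs();print(o['clock'],o['position'],o['tool_rot'],bot.tcp_to_tips)
for n in('top','scene'):
    c=optics.camera(n);cv2.imwrite(f'pics/{n}0.png',c['image'][...,::-1]);print(c['camera_matrix'].round(1).tolist(),c['camera_from_world'].round(4).tolist())
E
```

```text
0.0 [ 0.2317275  -0.60664334  0.22657927] [-3.08769878e+00 -5.69563372e-01  5.09646993e-04] 0.022
[[611.8, 0.0, 323.2], [0.0, 611.8, 231.3], [0.0, 0.0, 1.0]] [[-0.0004, -0.9997, 0.0264, -0.024], [-0.9922, -0.0029, -0.1245, 0.5277], [0.1245, -0.0262, -0.9919, 1.3508], [0.0, 0.0, 0.0, 1.0]]
[[577.5, 0.0, 305.1], [0.0, 577.5, 234.1], [0.0, 0.0, 1.0]] [[0.6359, -0.7718, -0.0062, -0.3223], [-0.3568, -0.2868, -0.8891, 0.2693], [0.6844, 0.5676, -0.4577, 0.8951], [0.0, 0.0, 0.0, 1.0]]
```

View pics/top0.png

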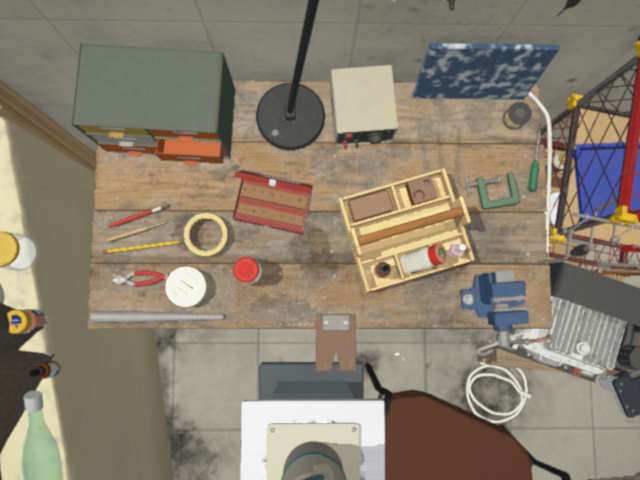

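View pics/scene0.png

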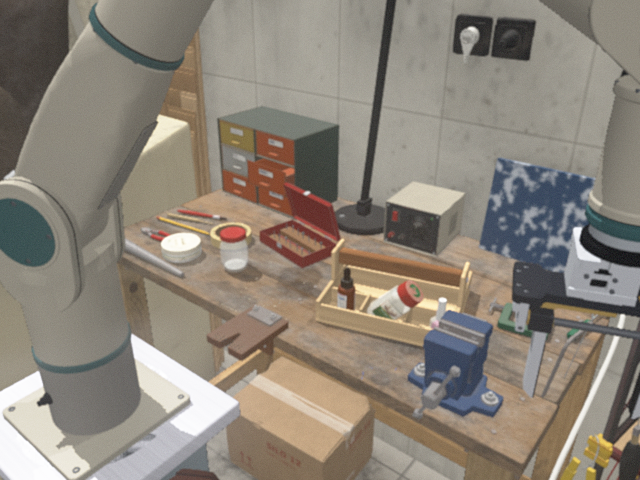

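The top view shows the carrier at about (340–475, 170–290): bar from (358,240) to (465,213), near lane with dropper (383,270), the jar with its red lid at (437,253), and the small bottle at (458,250). I'll crop it and measure.

Run:
```python
import cv2,numpy as np
a=cv2.imread('pics/top0.png')[160:300,330:482];b=cv2.imread('pics/scene0.png')[235:350,305:485]
a=cv2.resize(a,None,fx=4,fy=4,interpolation=cv2.INTER_CUBIC);cv2.imwrite('pics/a.png',a)
b=cv2.resize(b,None,fx=4,fy=4,interpolation=cv2.INTER_CUBIC);cv2.imwrite('pics/b.png',b)
```

```text
(no output)
```

View pics/a.png

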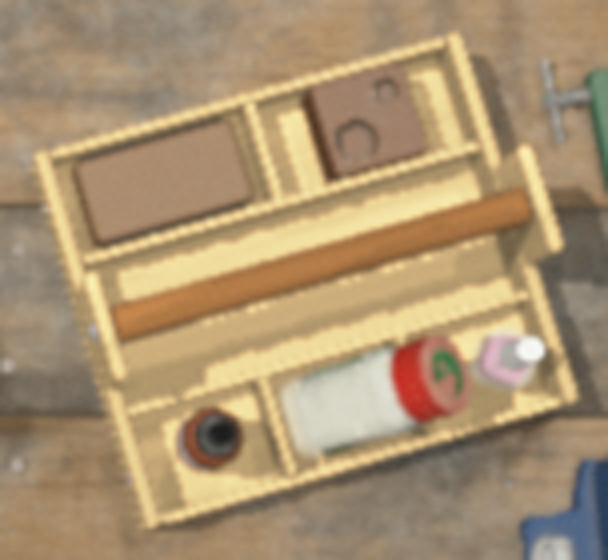

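View pics/b.png

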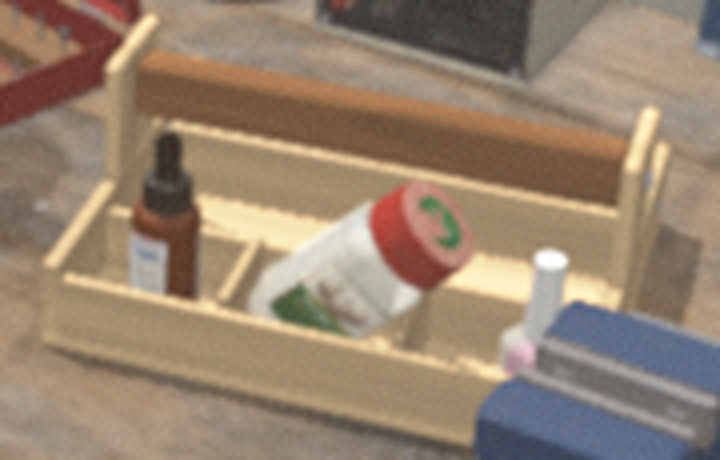

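Crop: carrier rim corners at crop px (38,155), (455,35), (575,400), (150,522); bar runs (115,320)–(530,205); jar runs from foot ~(290,420) to lid centre ~(445,375), aligned with the lane. The rest stand in place.

```bash
cat > h.py <<'E'
import numpy as np
from plant import bot, optics
from scipy.spatial.transform import Rotation as R
def ray(c,uv,z):
    K,T=c['camera_matrix'],c['camera_from_world'];d=T[:3,:3].T@np.linalg.solve(K,[uv[0],uv[1],1]);o=-T[:3,:3].T@T[:3,3]
    return o+d*(z-o[2])/d[2]
def proj(c,p):
    q=c['camera_from_world'][:3,:3]@p+c['camera_from_world'][:3,3];q=c['camera_matrix']@q;return q[:2]/q[2]
def fit(L,W): # 2D rigid
    L,W=np.array(L),np.array(W);a,b=L-L.mean(0),W-W.mean(0)
    th=np.arctan2((a[:,0]*b[:,1]-a[:,1]*b[:,0]).sum(),(a*b).sum());r=np.array([[np.cos(th),-np.sin(th)],[np.sin(th),np.cos(th)]])
    t=W.mean(0)-r@L.mean(0);return th,r,t,W-(L@r.T+t)
E
python3 - <<'E'
from h import *
c=optics.camera('top')
P=[((38,155),(.110,.127,.046)),((455,35),(.110,-.127,.046)),((575,400),(-.110,-.127,.046)),((150,522),(-.110,.127,.046)),((117,322),(0,.119,.103)),((530,207),(0,-.119,.103))]
W=[ray(c,(330+(u-1.5)/4,160+(v-1.5)/4),p[2])[:2] for (u,v),p in P]
th,r,t,res=fit([p[:2] for _,p in P],W)
print('yaw',np.degrees(th),'pos',t,(res*1e3).round(1).tolist())
print('bar',t,'bay',t+r@[-.076,0])
s=lambda uv,z:(r.T@(ray(c,(330+(uv[0]-1.5)/4,160+(uv[1]-1.5)/4),z)[:2]-t)*1e3).round(1)
print('lid top ctr',s((447,375),.085),'lid/body edge mid',s((405,385),.085),'dropper',s((215,436),.10),'small cap',s((530,350),.079))
o=bot.get_obs();M=R.from_rotvec(o['tool_rot']).as_matrix();print(M.round(3), o['force'])
E
```

```text
yaw 16.245174675342394 pos [ 0.53236083 -0.20956639] [[-1.3, -2.0], [-1.8, 3.3], [0.8, 2.4], [3.6, -1.9], [1.0, -2.7], [-2.3, 0.9]]
bar [ 0.53236083 -0.20956639] bay [ 0.45939525 -0.23082725]
lid top ctr [-76.1 -50.6] lid/body edge mid [-74.9 -26.8] dropper [-72.9  82.9] small cap [ -75.5 -100.1]
[[ 0.934  0.357 -0.   ]
 [ 0.357 -0.934  0.001]
 [ 0.    -0.001 -1.   ]] [-0.44851571  0.48473304 -0.1406505 ]
```

```bash
python3 - <<'E'
from h import *
from scipy.optimize import least_squares
import cv2
ct,cs=optics.camera('top'),optics.camera('scene')
# red lid side + pinkish disc: mask, blob
for n,c,(u0,v0,u1,v1) in(('t',ct,(415,235,455,275)),('s',cs,(390,275,430,310))):
    h=cv2.cvtColor(c['image'],cv2.COLOR_RGB2HSV)[v0:v1,u0:u1]
    m=(((h[...,0]<6)|(h[...,0]>172))&(h[...,1]>90)).astype(np.uint8)
    k,l,st,ce=cv2.connectedComponentsWithStats(m);i=1+st[1:,4].argmax();print(n,st[i]+[u0,v0,0,0,0],ce[i]+[u0,v0])
th=np.radians(16.25);t=np.array([.5324,-.2096,0]);Rz=R.from_euler('z',th).as_matrix()
a=np.array([330+(445-1.5)/4,160+(376-1.5)/4]);b=np.array([305+(440-1.5)/4,235+(218-1.5)/4])
s=least_squares(lambda p:np.r_[proj(ct,p)-a,proj(cs,p)-b],[.46,-.28,.09])
print('lid ctr carrier mm',(Rz.T@(s.x-t)*1e3).round(1),s.fun.round(1))
for q in(40,45,50):
    r=np.radians(q);f=np.array([-.038+.04*np.tan(r)+.0235*np.cos(r),.006+.0235*np.sin(r)]);l=f+.097*np.array([-np.sin(r),np.cos(r)])
    P=t+Rz@[-.076,l[0],l[1]];F=t+Rz@[-.076,f[0],f[1]];print(q,(f*1e3).round(1),(l*1e3).round(1),'top crop',((proj(ct,P)-[330,160])*4).round(),'scene crop',((proj(cs,P)-[305,235])*4).round())
o=t+Rz@[-.076,-.038,0];print(o, 'check scene rim corner', ((proj(cs,t+Rz@[-.11,.127,.046])-[305,235])*4).round())
E
python3 -m jog '[{"delta_pos":[0.03,0.03,0.02],"delta_rot":[0,0,7],"jaw":0.094},{"delta_pos":[0.06,0.06,0.02],"delta_rot":[0,0,14],"jaw":0.094},{"delta_pos":[0.09,0.1,0.02],"delta_rot":[0,0,21],"jaw":0.094},{"delta_pos":[0.12,0.13,0.02],"delta_rot":[0,0,28],"jaw":0.094},{"delta_pos":[0.14,0.16,0.02],"delta_rot":[0,0,35],"jaw":0.094}]'
```

```text
t [428 245  13  20 155] [432.96774194 255.28387097]
s [397 282  21  25 240] [405.52916667 295.1       ]
lid ctr carrier mm [-76.  -48.8  93.3] [ 0.5 -0.4 -0.5  0.1]
40 [13.6 21.1] [-48.8  95.4] top crop [447. 373.] scene crop [437. 213.]
45 [18.6 22.6] [-50.   91.2] top crop [447. 373.] scene crop [439. 221.]
50 [24.8 24. ] [-49.5  86.4] top crop [444. 374.] scene crop [437. 230.]
[ 0.47006971 -0.2673489   0.        ] check scene rim corner [ 38. 260.]
clock: 0.67
position: [0.3683, -0.453, 0.2477]
tool_rot: [2.77, 1.48, 0.001]
force: [0.8, -0.8, -0.3]
gripper_width: 0.0939
grasp_force: 0.0
```

```bash
python3 -m jog '[{"delta_pos":[0.02,0.03,0],"delta_rot":[0,0,7],"jaw":0.07},{"delta_pos":[0.04,0.06,0],"delta_rot":[0,0,14],"jaw":0.07},{"delta_pos":[0.06,0.085,0],"delta_rot":[0,0,21],"jaw":0.07},{"delta_pos":[0.08,0.11,0],"delta_rot":[0,0,28],"jaw":0.07},{"delta_pos":[0.095,0.13,0],"delta_rot":[0,0,35],"jaw":0.07}]'
python3 -m jog '[{"delta_pos":[0.005,0.006,0],"delta_rot":[0,0,5],"jaw":0.07},{"delta_pos":[0.01,0.012,0],"delta_rot":[0,0,10],"jaw":0.07},{"delta_pos":[0.014,0.014,0],"delta_rot":[0,0,15.3],"jaw":0.07},{"delta_pos":[0.014,0.014,0],"delta_rot":[0,0,15.3],"jaw":0.07}]'
python3 -m jog '[{"delta_pos":[0,0,-0.01],"delta_rot":[5.3,1.5,0],"jaw":0.07},{"delta_pos":[0,0,-0.02],"delta_rot":[10.6,3.1,0],"jaw":0.07},{"delta_pos":[0,0,-0.035],"delta_rot":[15.8,4.6,0],"jaw":0.07},{"delta_pos":[0,0,-0.05],"delta_rot":[21.1,6.15,0],"jaw":0.07},{"delta_pos":[0,0,-0.05],"delta_rot":[21.1,6.15,0],"jaw":0.07}]'
python3 - <<'E'
from h import *
o=bot.get_obs();M=R.from_rotvec(o['tool_rot']).as_matrix();Rz=R.from_euler('z',16.25,degrees=True).as_matrix()
print(o['position'],(Rz.T@M).round(3),(Rz.T@(o['position']-[.5324,-.2096,0])*1e3).round(1),o['qpos'].round(2))
print('to go to grasp',np.array([.470,-.2672,.082])-o['position'])
E
```

```text
clock: 1.08
position: [0.4635, -0.3216, 0.2477]
tool_rot: [2.194, 2.248, 0.002]
force: [-0.1, 0.2, 0.2]
gripper_width: 0.0704
grasp_force: 0.0
clock: 1.42
position: [0.4766, -0.3093, 0.2474]
tool_rot: [1.881, 2.516, 0.002]
force: [0.5, -0.1, 1.3]
gripper_width: 0.0701
grasp_force: 0.0
clock: 1.83
position: [0.4725, -0.3141, 0.1906]
tool_rot: [-1.697, -2.235, -0.328]
force: [-0.7, -0.6, -1.5]
gripper_width: 0.0698
grasp_force: 0.0
[ 0.47246361 -0.31414586  0.19057279] [[ 0.012  1.    -0.003]
 [ 0.924 -0.01   0.382]
 [ 0.382 -0.008 -0.924]] [-86.8 -83.6 190.6] [ 0.92  0.77 -0.45  1.49  0.05  1.24  0.79]
to go to grasp [-0.00246361  0.04694586 -0.10857279]
```

```bash
python3 -m jog '[{"delta_pos":[0,0,0],"delta_rot":[0,0,0],"jaw":0.07},{"delta_pos":[0,0,0],"delta_rot":[0,0,0],"jaw":0.07}]'
python3 - <<'E'
from h import *
o=bot.get_obs()
print('to go to grasp',np.array([.470,-.2672,.082])-o['position'])
E
```

```text
clock: 2.0
position: [0.476, -0.3096, 0.1982]
tool_rot: [-1.692, -2.253, -0.328]
force: [0.8, 0.5, 0.8]
gripper_width: 0.0701
grasp_force: 0.0
to go to grasp [-0.00599864  0.04241255 -0.11622651]
```

```bash
python3 -m jog '[{"delta_pos":[0,0.014,-0.025],"delta_rot":[0,0,0],"jaw":0.07},{"delta_pos":[-0.001,0.025,-0.05],"delta_rot":[0,0,0],"jaw":0.07},{"delta_pos":[-0.002,0.031,-0.075],"delta_rot":[0,0,0],"jaw":0.07},{"delta_pos":[-0.002,0.031,-0.075],"delta_rot":[0,0,0],"jaw":0.07},{"delta_pos":[-0.002,0.031,-0.075],"delta_rot":[0,0,0],"jaw":0.07}]'
python3 - <<'E'
from h import *
import cv2
o=bot.get_obs();print('to go',np.array([.470,-.2672,.082])-o['position'])
s=optics.camera('scene')['image'][180:350,300:500,::-1];t=optics.camera('top')['image'][160:330,330:500,::-1]
cv2.imwrite('pics/c.png',np.hstack([cv2.resize(s,None,fx=2.1,fy=2.1),cv2.resize(t,None,fx=2.1,fy=2.1)]))
E
```

```text
clock: 2.42
position: [0.4741, -0.2783, 0.1243]
tool_rot: [-1.69, -2.255, -0.327]
force: [0.6, -1.0, 1.0]
gripper_width: 0.0703
grasp_force: 0.0
to go [-0.00409426  0.01105095 -0.04234432]
```

View pics/c.png

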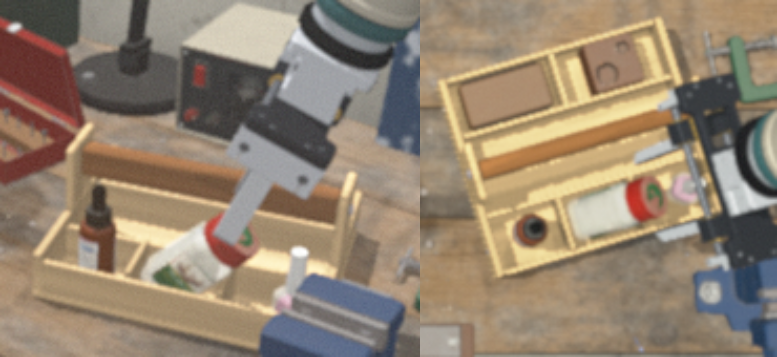

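The fingers straddle the lid symmetrically (top: fingertips at (640,158) and (660,238), lid at (648,200)). They are clear of the bar. Next I descend and grip.

```bash
python3 -m jog '[{"delta_pos":[-0.002,0.006,-0.02],"delta_rot":[0,0,0],"jaw":0.07},{"delta_pos":[-0.004,0.011,-0.042],"delta_rot":[0,0,0],"jaw":0.07},{"delta_pos":[-0.004,0.011,-0.042],"delta_rot":[0,0,0],"jaw":0.07},{"delta_pos":[-0.004,0.011,-0.042],"delta_rot":[0,0,0],"jaw":0.055}]'
python3 -m jog '[{"delta_pos":[0,0,0],"delta_rot":[0,0,0],"jaw":0.04},{"delta_pos":[0,0,0],"delta_rot":[0,0,0],"jaw":0.04},{"delta_pos":[0,0,0],"delta_rot":[0,0,0],"jaw":0.04},{"delta_pos":[0,0,0],"delta_rot":[0,0,0],"jaw":0.04}]' 15
python3 - <<'E'
from h import *
o=bot.get_obs();M=R.from_rotvec(o['tool_rot']).as_matrix();Rz=R.from_euler('z',16.25,degrees=True).as_matrix()
print(o['position'],(Rz.T@M).round(3),(Rz.T@(o['position']-[.5324,-.2096,0])*1e3).round(1))
E
```

```text
clock: 2.85
position: [0.4701, -0.2687, 0.0816]
tool_rot: [-1.692, -2.253, -0.328]
force: [-0.2, -0.3, 1.1]
gripper_width: 0.0663
grasp_force: 0.0
clock: 3.18
position: [0.4706, -0.269, 0.0815]
tool_rot: [-1.693, -2.254, -0.328]
force: [-0.4, -1.4, 3.4]
gripper_width: 0.0453
grasp_force: 15.0
[ 0.47055289 -0.26903996  0.081523  ] [[ 0.001  1.     0.001]
 [ 0.928 -0.001  0.373]
 [ 0.373  0.001 -0.928]] [-76.  -39.8  81.5]
```

```bash
python3 -m jog '[{"delta_pos":[0,0,0.01],"delta_rot":[0,0,0],"jaw":0.04},{"delta_pos":[0,0,0.02],"delta_rot":[0,0,0],"jaw":0.04},{"delta_pos":[-0.0015,0.0054,0.023],"delta_rot":[-5.9,-1.7,0],"jaw":0.04},{"delta_pos":[-0.003,0.011,0.026],"delta_rot":[-11.8,-3.4,0],"jaw":0.04},{"delta_pos":[-0.0045,0.016,0.028],"delta_rot":[-17.7,-5.2,0],"jaw":0.04}]'
python3 -m jog '[{"delta_pos":[-0.0015,0.0054,0],"delta_rot":[-5.9,-1.7,0],"jaw":0.04},{"delta_pos":[-0.003,0.011,0],"delta_rot":[-11.8,-3.4,0],"jaw":0.04},{"delta_pos":[-0.0045,0.016,0],"delta_rot":[-17.7,-5.2,0],"jaw":0.04},{"delta_pos":[-0.0065,0.0216,0],"delta_rot":[-23.6,-6.9,0],"jaw":0.04},{"delta_pos":[-0.0065,0.0216,0],"delta_rot":[-23.6,-6.9,0],"jaw":0.04}]'
python3 -m jog '[{"delta_pos":[0,0,0],"delta_rot":[0,0,0],"jaw":0.04},{"delta_pos":[0,0,0],"delta_rot":[0,0,0],"jaw":0.04}]'
python3 - <<'E'
from h import *
import cv2
o=bot.get_obs();M=R.from_rotvec(o['tool_rot']).as_matrix();Rz=R.from_euler('z',16.25,degrees=True).as_matrix()
print(o['position'],(Rz.T@M).round(3),(Rz.T@(o['position']-[.5324,-.2096,0])*1e3).round(1))
s=optics.camera('scene')['image'][180:350,300:500,::-1];t=optics.camera('top')['image'][160:330,330:500,::-1]
cv2.imwrite('pics/d.png',np.hstack([cv2.resize(s,None,fx=2.3,fy=2.3,interpolation=2),cv2.resize(t,None,fx=2.3,fy=2.3,interpolation=2)]))
E
```

```text
clock: 3.6
position: [0.4661, -0.2528, 0.11]
tool_rot: [-1.863, -2.476, -0.058]
force: [0.4, 1.1, -1.9]
gripper_width: 0.0452
grasp_force: 15.0
clock: 4.02
position: [0.459, -0.2338, 0.1085]
tool_rot: [1.718, 2.287, -0.297]
force: [0.2, -0.2, -1.5]
gripper_width: 0.0451
grasp_force: 15.0
clock: 4.18
position: [0.4592, -0.2344, 0.1079]
tool_rot: [1.718, 2.292, -0.297]
force: [-0.1, 0.4, -1.7]
gripper_width: 0.0452
grasp_force: 15.0
[ 0.4592039  -0.23441877  0.10787342] [[-0.002  1.    -0.006]
 [ 0.945 -0.    -0.327]
 [-0.327 -0.006 -0.945]] [-77.2  -3.3 107.9]
```

View pics/d.png

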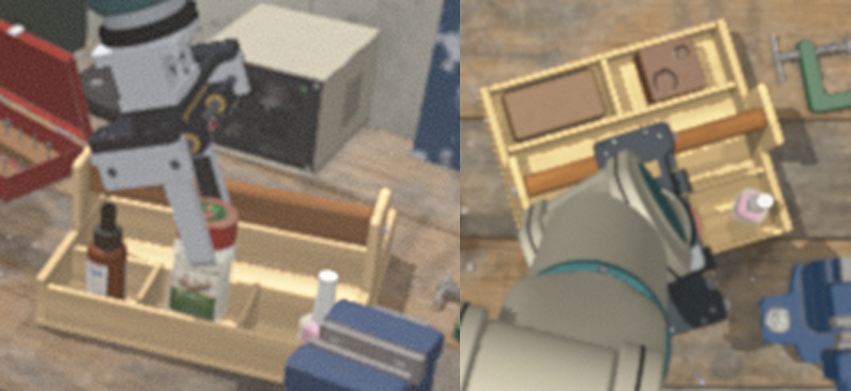

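The jar is upright: its side slope matches the projected vertical, over the middle bay. I lower it about 20 mm, watching the force.

```bash
python3 -m jog '[{"delta_pos":[0,0,-0.008],"delta_rot":[0,0,0],"jaw":0.04},{"delta_pos":[0,0,-0.015],"delta_rot":[0,0,0],"jaw":0.04},{"delta_pos":[0,0,-0.018],"delta_rot":[0,0,0],"jaw":0.04},{"delta_pos":[0,0,-0.018],"delta_rot":[0,0,0],"jaw":0.04},{"delta_pos":[0,0,-0.018],"delta_rot":[0,0,0],"jaw":0.04}]'
python3 -m jog '[{"delta_pos":[0,0,-0.001],"delta_rot":[0,0,0],"jaw":0.04},{"delta_pos":[0,0,-0.002],"delta_rot":[0,0,0],"jaw":0.04},{"delta_pos":[0,0,-0.002],"delta_rot":[0,0,0],"jaw":0.04}]'
```

```text
clock: 4.7
position: [0.4594, -0.2378, 0.0903]
tool_rot: [1.725, 2.283, -0.296]
force: [-0.3, 1.3, 3.4]
gripper_width: 0.0453
grasp_force: 15.0
clock: 4.95
position: [0.4597, -0.2383, 0.0896]
tool_rot: [1.724, 2.281, -0.297]
force: [-1.7, 2.7, 17.6]
gripper_width: 0.0451
grasp_force: 15.0
```

```bash
python3 -m jog '[{"delta_pos":[0,0,0.0015],"delta_rot":[0,0,0],"jaw":0.045},{"delta_pos":[0,0,0.0015],"delta_rot":[0,0,0],"jaw":0.05},{"delta_pos":[0,0,0.0015],"delta_rot":[0,0,0],"jaw":0.056},{"delta_pos":[0,0,0.0015],"delta_rot":[0,0,0],"jaw":0.062},{"delta_pos":[0,0,0.0015],"delta_rot":[0,0,0],"jaw":0.068}]'
python3 -m jog '[{"delta_pos":[0,0,0],"delta_rot":[0,0,0],"jaw":0.07},{"delta_pos":[0,0,0],"delta_rot":[0,0,0],"jaw":0.07},{"delta_pos":[0,0,0],"delta_rot":[0,0,0],"jaw":0.07}]'
python3 - <<'E'
from h import *
import cv2
o=bot.get_obs();M=R.from_rotvec(o['tool_rot']).as_matrix();Rz=R.from_euler('z',16.25,degrees=True).as_matrix()
print((Rz.T@M).round(3)[:,2],(Rz.T@(o['position']-[.5324,-.2096,0])*1e3).round(1))
s=optics.camera('scene')['image'][200:350,300:500,::-1];t=optics.camera('top')['image'][160:310,330:500,::-1]
cv2.imwrite('pics/e.png',np.hstack([cv2.resize(s,None,fx=2.1,fy=2.1,interpolation=2),cv2.resize(t,None,fx=2.1,fy=2.1,interpolation=2)]))
E
```

```text
clock: 5.37
position: [0.4584, -0.236, 0.0887]
tool_rot: [1.723, 2.288, -0.298]
force: [0.2, -0.1, 0.5]
gripper_width: 0.0654
grasp_force: 0.0
clock: 5.62
position: [0.4585, -0.2356, 0.0888]
tool_rot: [1.722, 2.288, -0.298]
force: [-0.3, -0.6, -0.3]
gripper_width: 0.0697
grasp_force: 0.0
[-0.007 -0.328 -0.945] [-78.2  -4.3  88.8]
```

View pics/e.png

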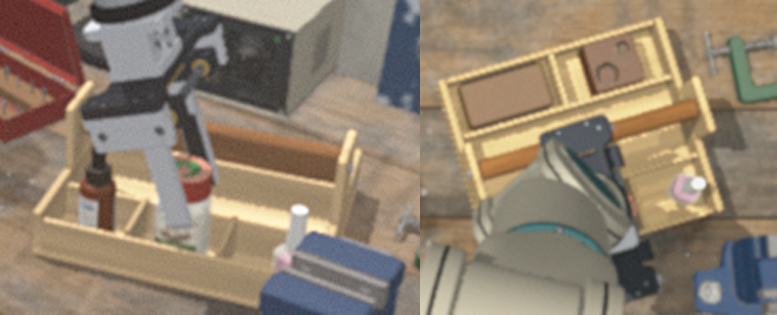

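The jar stands upright in its bay, and the carrier hasn't moved (rim corners unchanged at (441,82) and (660,20)). I retreat up and untilt.

```bash
python3 -m jog '[{"delta_pos":[0,0,0.02],"delta_rot":[0,0,0],"jaw":0.07},{"delta_pos":[0,0,0.05],"delta_rot":[0,0,0],"jaw":0.07},{"delta_pos":[0,0,0.085],"delta_rot":[0,0,0],"jaw":0.07},{"delta_pos":[0,0,0.12],"delta_rot":[0,0,0],"jaw":0.07},{"delta_pos":[0,0,0.13],"delta_rot":[0,0,0],"jaw":0.07}]'
python3 -m jog '[{"delta_pos":[0.02,0.007,0],"delta_rot":[5.9,1.7,0],"jaw":0.06},{"delta_pos":[0.04,0.014,0],"delta_rot":[11.8,3.4,0],"jaw":0.055},{"delta_pos":[0.06,0.02,0],"delta_rot":[18.2,5.3,0],"jaw":0.055},{"delta_pos":[0.074,0.025,0],"delta_rot":[18.2,5.3,0],"jaw":0.055},{"delta_pos":[0.074,0.025,0],"delta_rot":[18.2,5.3,0],"jaw":0.055}]'
python3 -m jog '[{"delta_pos":[0,0,0],"delta_rot":[0,0,0],"jaw":0.055},{"delta_pos":[0,0,0],"delta_rot":[0,0,0],"jaw":0.055}]'
python3 - <<'E'
from h import *
import cv2
o=bot.get_obs();M=R.from_rotvec(o['tool_rot']).as_matrix();Rz=R.from_euler('z',16.25,degrees=True).as_matrix()
print((Rz.T@M).round(3),(Rz.T@(o['position']-[.5324,-.2096,0])*1e3).round(1),o['position'],o['qpos'].round(2))
s=optics.camera('scene')['image'][160:350,300:500,::-1];t=optics.camera('top')['image'][150:340,330:520,::-1]
cv2.imwrite('pics/f.png',np.hstack([cv2.resize(s,None,fx=2,fy=2,interpolation=2),cv2.resize(t,None,fx=2,fy=2,interpolation=2)]))
E
```

```text
clock: 6.13
position: [0.4606, -0.2361, 0.2236]
tool_rot: [1.72, 2.282, -0.292]
force: [0.8, -0.7, -0.2]
gripper_width: 0.07
grasp_force: 0.0
clock: 6.55
position: [0.5352, -0.2118, 0.2185]
tool_rot: [-1.891, -2.508, 0.007]
force: [1.6, 0.8, 0.1]
gripper_width: 0.0549
grasp_force: 0.0
clock: 6.72
position: [0.5311, -0.2098, 0.2185]
tool_rot: [-1.884, -2.51, 0.014]
force: [0.7, -1.2, 0.1]
gripper_width: 0.055
grasp_force: 0.0
[[ 0.     1.    -0.009]
 [ 1.    -0.    -0.003]
 [-0.003 -0.009 -1.   ]] [-1.300e+00  1.000e-01  2.185e+02] [ 0.53113461 -0.20982015  0.21849409] [ 0.57  0.55 -0.38  1.74  0.26  0.91  0.36]
```

View pics/f.png

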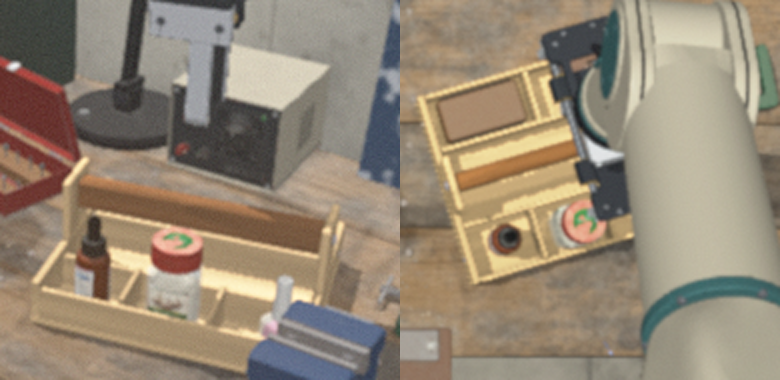

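The jar is standing in the middle bay, both neighbours are up, and the gripper is above the bar middle. I descend and grip the bar.

```bash
python3 -m jog '[{"delta_pos":[0.001,0,-0.035],"delta_rot":[0.3,-0.4,0],"jaw":0.055},{"delta_pos":[0.001,0,-0.07],"delta_rot":[0.3,-0.4,0],"jaw":0.055},{"delta_pos":[0.001,0,-0.105],"delta_rot":[0.3,-0.4,0],"jaw":0.055},{"delta_pos":[0.001,0,-0.127],"delta_rot":[0.3,-0.4,0],"jaw":0.055},{"delta_pos":[0.001,0,-0.127],"delta_rot":[0.3,-0.4,0],"jaw":0.055}]'
python3 -m jog '[{"delta_pos":[0,0,0],"delta_rot":[0,0,0],"jaw":0.045},{"delta_pos":[0,0,0],"delta_rot":[0,0,0],"jaw":0.035},{"delta_pos":[0,0,0],"delta_rot":[0,0,0],"jaw":0.028},{"delta_pos":[0,0,0],"delta_rot":[0,0,0],"jaw":0.022},{"delta_pos":[0,0,0],"delta_rot":[0,0,0],"jaw":0.01}]' 10
python3 -m jog '[{"delta_pos":[0,0,0],"delta_rot":[0,0,0],"jaw":0.01},{"delta_pos":[0,0,0],"delta_rot":[0,0,0],"jaw":0.01},{"delta_pos":[0,0,0],"delta_rot":[0,0,0],"jaw":0.01},{"delta_pos":[0,0,0],"delta_rot":[0,0,0],"jaw":0.01},{"delta_pos":[0,0,0],"delta_rot":[0,0,0],"jaw":0.01}]' 55
python3 - <<'E'
from h import *
o=bot.get_obs();M=R.from_rotvec(o['tool_rot']).as_matrix();Rz=R.from_euler('z',16.25,degrees=True).as_matrix()
print((Rz.T@M).round(3),(Rz.T@(o['position']-[.5324,-.2096,0])*1e3).round(1),o['ft_torque'])
E
```

```text
clock: 7.23
position: [0.5296, -0.2092, 0.0881]
tool_rot: [-1.881, -2.507, 0.004]
force: [-0.7, 0.7, 0.4]
gripper_width: 0.0553
grasp_force: 0.0
clock: 7.65
position: [0.5344, -0.211, 0.0934]
tool_rot: [1.886, 2.509, 0.002]
force: [-0.3, -0.5, -0.6]
gripper_width: 0.0248
grasp_force: 0.0
clock: 8.07
position: [0.5339, -0.2111, 0.093]
tool_rot: [1.886, 2.51, 0.001]
force: [-1.1, -0.3, 6.2]
gripper_width: 0.02
grasp_force: 55.0
[[ 0.002  1.     0.002]
 [ 1.    -0.002 -0.001]
 [-0.001  0.002 -1.   ]] [ 1.  -1.8 93. ] [-0.12953746  0.35000901  0.13026548]
```

Gripped (20 mm opening). I lift slowly, 5 mm first to test.

```bash
python3 -m jog '[{"delta_pos":[0,0,0.001],"delta_rot":[0,0,0],"jaw":0.01},{"delta_pos":[0,0,0.003],"delta_rot":[0,0,0],"jaw":0.01},{"delta_pos":[0,0,0.006],"delta_rot":[0,0,0],"jaw":0.01},{"delta_pos":[0,0,0.01],"delta_rot":[0,0,0],"jaw":0.01},{"delta_pos":[0,0,0.014],"delta_rot":[0,0,0],"jaw":0.01}]'
python3 -m jog '[{"delta_pos":[0,0,0.002],"delta_rot":[0,0,0],"jaw":0.01},{"delta_pos":[0,0,0.003],"delta_rot":[0,0,0],"jaw":0.01},{"delta_pos":[0,0,0.003],"delta_rot":[0,0,0],"jaw":0.01},{"delta_pos":[0,0,0.003],"delta_rot":[0,0,0],"jaw":0.01},{"delta_pos":[0,0,0.003],"delta_rot":[0,0,0],"jaw":0.01}]'
python3 - <<'E'
from h import *
import cv2
o=bot.get_obs();M=R.from_rotvec(o['tool_rot']).as_matrix();Rz=R.from_euler('z',16.25,degrees=True).as_matrix()
print((Rz.T@M).round(3),Rz.T@o['ft_torque'])
s=optics.camera('scene')['image'][200:350,300:500,::-1]
cv2.imwrite('pics/g.png',cv2.resize(s,None,fx=4,fy=4,interpolation=2))
E
```

```text
clock: 8.48
position: [0.5329, -0.2104, 0.1056]
tool_rot: [-1.887, -2.511, -0.001]
force: [0.9, 0.1, -8.8]
gripper_width: 0.0198
grasp_force: 55.0
clock: 8.9
position: [0.5334, -0.2107, 0.1088]
tool_rot: [1.887, 2.511, 0.001]
force: [0.7, -0.1, -8.4]
gripper_width: 0.0198
grasp_force: 55.0
[[ 0.002  1.     0.001]
 [ 1.    -0.002  0.   ]
 [ 0.     0.001 -1.   ]] [-0.08795654 -0.17339743 -0.04814286]
```

View pics/g.png

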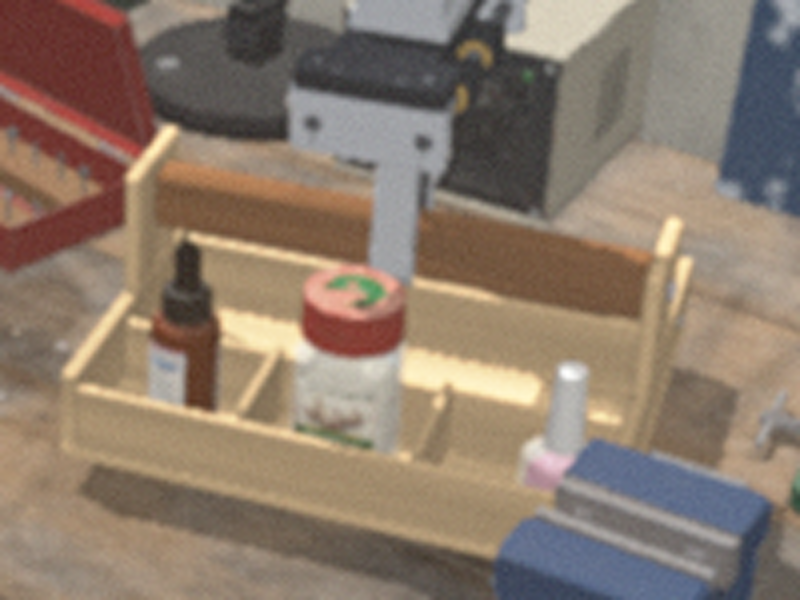

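The carrier hangs level with its full 8.4 N weight on the wrist, and everything in it is standing. I continue up by 104 mm, gently.

```bash
python3 -m jog '[{"delta_pos":[0,0,0.003],"delta_rot":[0,0,0],"jaw":0.01},{"delta_pos":[0,0,0.009],"delta_rot":[0,0,0],"jaw":0.01},{"delta_pos":[0,0,0.017],"delta_rot":[0,0,0],"jaw":0.01},{"delta_pos":[0,0,0.025],"delta_rot":[0,0,0],"jaw":0.01},{"delta_pos":[0,0,0.033],"delta_rot":[0,0,0],"jaw":0.01}]'
python3 -m jog '[{"delta_pos":[0,0,0.008],"delta_rot":[0,0,0],"jaw":0.01},{"delta_pos":[0,0,0.016],"delta_rot":[0,0,0],"jaw":0.01},{"delta_pos":[0,0,0.024],"delta_rot":[0,0,0],"jaw":0.01},{"delta_pos":[0,0,0.032],"delta_rot":[0,0,0],"jaw":0.01},{"delta_pos":[0,0,0.04],"delta_rot":[0,0,0],"jaw":0.01}]'
python3 -m jog '[{"delta_pos":[0,0,0.008],"delta_rot":[0,0,0],"jaw":0.01},{"delta_pos":[0,0,0.016],"delta_rot":[0,0,0],"jaw":0.01},{"delta_pos":[0,0,0.023],"delta_rot":[0,0,0],"jaw":0.01},{"delta_pos":[0,0,0.028],"delta_rot":[0,0,0],"jaw":0.01},{"delta_pos":[0,0,0.031],"delta_rot":[0,0,0],"jaw":0.01}]'
python3 -m jog '[{"delta_pos":[0,0,0],"delta_rot":[0,0,0],"jaw":0.01},{"delta_pos":[0,0,0],"delta_rot":[0,0,0],"jaw":0.01},{"delta_pos":[0,0,0],"delta_rot":[0,0,0],"jaw":0.01},{"delta_pos":[0,0,0],"delta_rot":[0,0,0],"jaw":0.01},{"delta_pos":[0,0,0],"delta_rot":[0,0,0],"jaw":0.01}]'
python3 - <<'E'
from h import *
import cv2
o=bot.get_obs();M=R.from_rotvec(o['tool_rot']).as_matrix();Rz=R.from_euler('z',16.25,degrees=True).as_matrix()
print((Rz.T@M).round(3),np.abs(o['qd']).max())
s=optics.camera('scene')['image'][140:350,290:510,::-1]
cv2.imwrite('pics/h.png',cv2.resize(s,None,fx=2.8,fy=2.8,interpolation=2))
E
```

```text
clock: 9.37
position: [0.5339, -0.2107, 0.1432]
tool_rot: [1.887, 2.51, 0.002]
force: [0.5, 0.0, -8.4]
gripper_width: 0.0196
grasp_force: 55.0
clock: 9.78
position: [0.5335, -0.2107, 0.1828]
tool_rot: [1.887, 2.511, 0.001]
force: [-0.1, 0.4, -8.6]
gripper_width: 0.0199
grasp_force: 55.0
clock: 10.2
position: [0.5339, -0.2107, 0.2138]
tool_rot: [1.887, 2.51, 0.002]
force: [-0.8, 0.1, -8.3]
gripper_width: 0.0201
grasp_force: 55.0
clock: 10.62
position: [0.5333, -0.2106, 0.2125]
tool_rot: [1.888, 2.511, 0.001]
force: [-0.1, 0.6, -8.7]
gripper_width: 0.0197
grasp_force: 55.0
[[ 0.002  1.     0.001]
 [ 1.    -0.002  0.   ]
 [ 0.     0.001 -1.   ]] 0.003456169180492198
```

View pics/h.png

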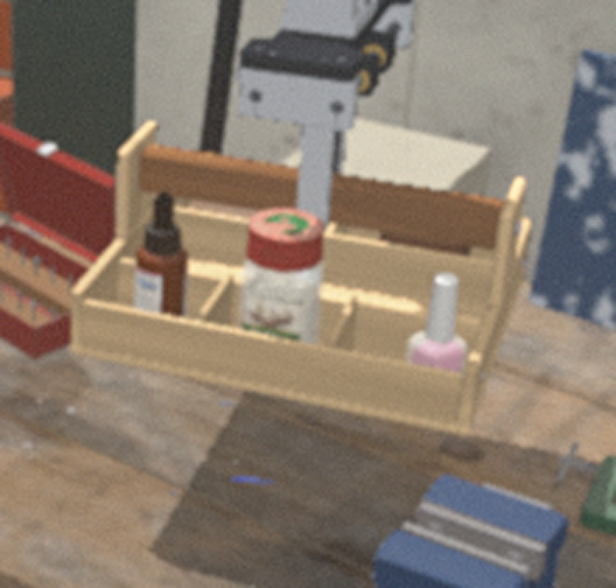

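The carrier hangs level and still about 12 cm up, with the three bottles standing in their bays.

```bash
python3 -c "from plant import job; print(job.close_job())"
```

```text
the job is handed in; nothing more can be done
None
```

The jar stands upright and released in the middle bay, and I handed the job in with the arm holding the carrier by the middle of its bar, level and still with its underside about 12 cm above the bench; the last picture shows all three bottles standing in their bays, though the far lane's two blocks were mostly hidden in it.

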